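Clamp the glued cover onto the printed housing

ROBOT

A 7-joint arm with a two-finger parallel gripper is mounted at the origin on the work surface. World frame = base frame: x ahead of the robot, y to its left, z up, the work surface at z = 0. Lengths are in m, angles in rad, forces in N, time in s.
With the tool pointing down it reaches from about 0.4 to 0.75 m from the base axis. Payload 19.5 kg.
Tool frame: the origin (TCP) lies midway between the tips of the shut fingers; the grasp point (between the pads) lies 19 mm behind it; y points along the fingers, z is the direction in which the jaws open and shut, and the axes are right-handed (so a half turn about y gives the same grasp; the last joint's range is limited). The gripper opens to 85 mm and grips with 20 to 120 N. Pads are 22 mm wide; open, the fingers measure 114 mm over their backs; the gripper's body (76 mm by 85 mm) begins 54 mm behind the grasp point. The pads swing forward as they close: fully open they stand 13 mm farther back than shut.
Start: joints at [-1.222, 0.707, -0.028, 1.485, 0.022, 0.951, -0.075], TCP at [0.219, 0.532, 0.231] pointing down, gripper open.
Joint ranges: [-2.71, 2.71], [-0.32, 2.16], [-1.57, 1.52], [0, 2.45], [-1.46, 4.6], [0, 2.02], [-2.83, 2.83]. Speed limits (rad/s): [1.89, 1.89, 2.57, 2.57, 3.01, 3.01, 3.01].

INTERFACE

Orientations are given as a unit quaternion [x, y, z, w].
In Python, from station import robot gives the robot as it stands.
- The arm moves only by the tool carry_out, never from a script. Its arguments are lists of equal length, an entry for each row: "dr": the turn, a rotation vector about the world's x, y, z in rad, a list of three; "offset": the shift along the world's x, y, z in mm, a list of three; "jaw": the finger opening in mm, from 0 to 85.4. A call has 1 to 8 rows; each row is the pose to reach, as a shift and turn from the pose commanded when the call began; what a row does not reach only later rows make up. A row lasts 1/8 s, in which the tool goes at most 62.5 mm and 10.7 degrees, less where a joint would pass 70% of its speed; a pose out of reach is approached as far as the arm can. A call with a gripper value outside its range is refused whole. The fingers move at their own pace and stop on an object; the grip force is fixed at half the most. Time passes only in rows, so rows that repeat a pose let the fingers close. It gives the time, the measured TCP pose, the force and the opening at its end, in the units of the state.
- robot.get_obs(): the state, without advancing time (a new reading comes with each control period).
- robot.snapshot(name): name is "side" or "top"; returns (picture, depth): 420x560x3 uint8, blue, green, red; 420x560 float32, m along the optical axis (not along the pixel's ray), 0 where there is no reading.
- robot.camera_info(name): a dict with "fx", "fy", "cx", "cy" (pixels), "extrinsics" (4x4, takes a point from world to camera coordinates). Camera axes: x right, y up, looking along -z (the intrinsics and any distortion apply to the point x, -y, -z); pixel columns grow to the right and rows downward; lengths in m; the calibration is good to about 2 mm. A picture is of the moment at which its call begins. camera_info takes no time and is no camera call.
- robot.job_done(): hands the job in, once; it reports no verdict.
Trained networks look in the newest picture that a camera, given by its name, has taken for a name from the list of things; names that differ only in an ending like _2 or _b are one class to them, and where a whole thing is asked for, a point or a joint stands for the part that bears it (a point fixed in the world has none). Each returns a list of dicts, best first, with "p" (0 to 1); they miss things now and then, are a little off and sometimes report something else, mostly with a low value. They report only what shows in the picture. A call takes as long as a camera call. They do not tell look-alikes from the thing itself.
- robot.search_frame(target, camera): "uv" ([column, row] in pixels, amid what is visible of it).
The state is a dict: "t": time; "qpos": joint angles; "qd": joint speeds; "effort": joint torques, N m; "tool_pos": TCP position; "eef_rot": TCP orientation; "force": force on the tool from outside, world axes, zero at the start; "torque": the same for the moment, N m; "gripper_width": finger opening in m.
Only numpy, scipy, OpenCV 4.12 (cv2) and the standard library are available. Lean on these libraries where they do the work, as an engineer would, in place of code of your own. Each camera call takes 0.05 s, during which the arm holds its last target.

TASK

The cover has just been glued onto the printed housing standing in the upright bench clamp. Slide the clamp's raised free jaw down its bar until the foot of the screw rests on the cover, then screw the wooden handle clockwise until the jaw tilts, binds on the bar and presses firmly, and let go. Keep the housing and cover square and where they stand.

Things in the scene. Friction and masses are not known exactly. Their poses are not given: they have to be found in the camera images.
- clamp: The upright bench F-clamp, bolted to the bench. Origin on the bench top, below the screw axis; z up. Aluminium base plate 200 x 110 mm, 12 mm thick, from x=-70 to x=130 mm. Upright steel bar 22 x 10 mm at x=+85 mm, its top 216 mm above the bench. A dark free jaw on the bar reaches from it to the screw at x=0.
- carriage (a joint): How far (m) the free jaw has been slid down its bar from its topmost place, 0 to 0.080; starts at 0 to 0.03. It stays where it is left. A downward push of 3 to 5 N anywhere on jaw, screw or handle slides it down level; the foot meets the cover near 0.064, or 0.0013 earlier per rad that joint handle already reads.
- jaw (a joint): Tilt (rad) of the free jaw about a cross pin at the bar: 0 level (an end stop, it cannot droop), positive when its screw end rises. An upward push on the foot tilts it; from about 0.015 rad the edges of its slot bite on the bar and it binds instead of sliding up (about 0.04 when tight). It falls back to 0 when the push ends.
- jaw_arm (a point): Top of the free jaw's arm, midway between bar and screw (about 46 mm from the bar's centre). Arm 20 mm wide, 26 mm high; the screw boss, 32 mm across and 36 mm high, is 85 mm from the bar's centre. x points from screw to bar.
- foot: The vertical screw spindle, 12 mm thick, and the dark steel foot disc (32 mm across) at its lower end; it moves along its axis and does not turn. Origin on the screw axis, level with the jaw's mid-height; z up the screw; the foot's face is at z=-45 mm.
- foot_face (a point): Centre of the underside of the foot disc, the face that presses on the cover.
- handle (a joint): Turn of the handle (rad), clockwise from above positive, 0 to 17.2; starts at 0 to 1. Clockwise drives the screw down, 8 mm a turn; it takes 0.1 N m and does not run back by itself. Once the foot rests on the cover, 1 to 2 rad tilt the jaw until it binds, each rad beyond adds some 15 N: 4 rad after touching is properly tight (about 30 N); near 7 rad it goes no further.
- handle_grip (a point): Centre of the square wooden head on top of the handle, the part to grip: 28 x 28 mm (sides along its x and y), 40 mm high (z, up the screw). It stands above the top of the bar, about 225 mm above the bench when the foot rests on the cover. The screw sits in a swivelling nut, so while the jaw tilts the head stays upright and keeps its height and place within about 2 mm. Below it a neck of 22 mm.
- housing_mid (a point): Centre, half-way up, of the off-white printed housing: a round cup with flange, 88 mm across, 44 mm high, four small lugs near the foot, loose on the base plate; z up.
- cover: The off-white printed cover, a disc 88 mm across and 10 mm thick with a sloped edge, loose on top of the housing. Origin at the centre of its underside; z up.
- cover_top (a point): Centre of the top of the cover, 66 mm above the bench; z up.
Mind the look-alikes: they are no part of the job. What is shaped like the part that bears housing_mid but blue or green is not meant.

How it is judged:
By the outcome, as a careful person would: the job done as asked, in the order asked, and still so for the second after the job is handed in, with the robot touching nothing.
It also fails if it takes over 64 s, if anything falls off the work surface, if the arm or the gripper's body presses on something with over 40 N, if the wrist force passes 120 N, or if a joint passes its speed limit or range.

## Working session

There is one attempt and no reset: what is moved stays moved. The work goes in short steps, Python scripts to look and compute and a tool call to move; the robot and the scene stay as the last step left them, time stands still between calls to the robot, and variables do not carry over. Pictures are saved under pics/ and viewed, and the job is handed in when it is done.

Besides the shell and the picture viewer there is one more tool, called after ">>>" by a JSON object that holds its "name" and its "arguments". carry_out: Moves the arm, as the interface text tells. Its arguments: {"type":"object","properties":{"dr":{"type":"array","items":{"type":"array","items":{"type":"number"}}},"offset":{"type":"array","items":{"type":"array","items":{"type":"number"}}},"jaw":{"type":"array","items":{"type":"number"}}},"required":["dr","offset","jaw"]}

```bash
ls; mkdir -p pics
cat > h.py <<'E'
import numpy as np, cv2
from station import robot
def world(cam,uv,depth=None,z=None,info=None):
    i=info or robot.camera_info(cam); E=np.array(i['extrinsics']); R=E[:3,:3];t=E[:3,3]
    d=np.array([(uv[0]-i['cx'])/i['fx'],-(uv[1]-i['cy'])/i['fy'],-1.])
    o=-R.T@t; r=R.T@d
    if z is not None: depth=(z-o[2])/r[2]
    return o+r*depth
def proj(cam,p):
    i=robot.camera_info(cam);E=np.array(i['extrinsics']);c=E[:3,:3]@p+E[:3,3]
    return np.array([i['cx']+i['fx']*c[0]/-c[2], i['cy']+i['fy']*(-c[1])/-c[2]])
E
python3 - <<'E'
from h import *
s=robot.get_obs();print({k:np.round(v,3) for k,v in s.items()})
for c in('side','top'):
    i=robot.camera_info(c);print(i)
    p,d=robot.snapshot(c);cv2.imwrite(f'pics/{c}0.png',p);np.save(f'd_{c}.npy',d)
    for n in('handle_grip','jaw_arm','foot_face','cover_top','housing_mid','clamp'):
        for r in robot.search_frame(n,c)[:3]:
            u=r['uv'];dd=d[int(round(u[1])),int(round(u[0]))]
            print(c,n,np.round(u,1),round(r['p'],2),np.round(world(c,u,dd),3))
E
```

```text
pics
{'t': np.float64(0.0), 'qpos': array([-1.222,  0.707, -0.028,  1.485,  0.022,  0.951, -0.075]), 'qd': array([-0.001,  0.   , -0.001,  0.002,  0.   ,  0.002, -0.   ]), 'effort': array([-0.0000e+00, -8.8324e+01,  1.2340e+00, -2.3617e+01,  1.7000e-02,
        7.0000e-03, -0.0000e+00]), 'tool_pos': array([0.219, 0.531, 0.231]), 'eef_rot': array([ 0.694, -0.137,  0.137, -0.693]), 'force': array([ 0.095, -1.301,  0.583]), 'torque': array([-0.05 , -0.057,  0.006]), 'gripper_width': np.float64(0.085)}
{'fx': 457.3244547710581, 'fy': 457.3244547710581, 'cx': 285.2362754146175, 'cy': 210.83199635096608, 'extrinsics': array([[ 0.81067506, -0.58526253, -0.0165443 , -0.41714491],
       [ 0.31973785,  0.41885912,  0.8498969 , -0.30594466],
       [-0.49048308, -0.69428006,  0.52668922, -0.70134256],
       [ 0.        ,  0.        ,  0.        ,  1.        ]])}
side handle_grip [280.3 172.2] 0.88 [ 0.484 -0.035  0.272]
side jaw_arm [282.7 203.1] 0.68 [ 0.494 -0.027  0.204]
side jaw_arm [282.3 181.2] 0.22 [ 0.49  -0.032  0.251]
side foot_face [278.8 177.7] 0.88 [ 0.484 -0.031  0.26 ]
side foo
[... 639 characters left out ...]
    [ 9.94588355e-01, -1.18575761e-02,  1.03215314e-01,
        -5.22095801e-01],
       [-1.03234091e-01, -9.80924170e-04,  9.94656604e-01,
        -1.01910600e+00],
       [ 0.00000000e+00,  0.00000000e+00,  0.00000000e+00,
         1.00000000e+00]])}
top handle_grip [291.7 213.9] 0.55 [ 0.485 -0.022  0.299]
top jaw_arm [290.2 198.2] 0.96 [ 0.524 -0.022  0.178]
top foot_face [290.5 215.1] 0.63 [ 0.483 -0.02   0.298]
top cover_top [289.5 226.7] 0.82 [ 0.477 -0.02   0.126]
top housing_mid [204.7 192.2] 0.75 [0.561 0.16  0.005]
top housing_mid [358.1 294.8] 0.64 [ 0.339 -0.164  0.005]
top housing_mid [294.9 244. ] 0.62 [ 0.446 -0.032  0.042]
top clamp [288.4 195. ] 0.62 [ 0.53  -0.019  0.179]
```

Run:
```python
from h import *
a=cv2.imread('pics/side0.png')[120:320,200:400];b=cv2.imread('pics/top0.png')[130:280,200:380]
cv2.imwrite('pics/c_side0.png',cv2.resize(a,None,fx=3,fy=3,interpolation=2));cv2.imwrite('pics/c_top0.png',cv2.resize(b,None,fx=4,fy=4,interpolation=2))
```

```text
(no output)
```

View pics/side0.png

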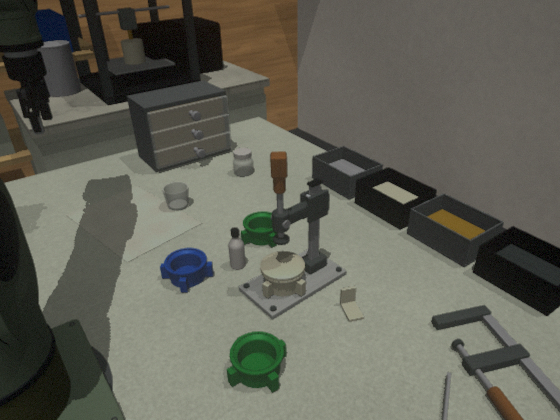

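View pics/top0.png

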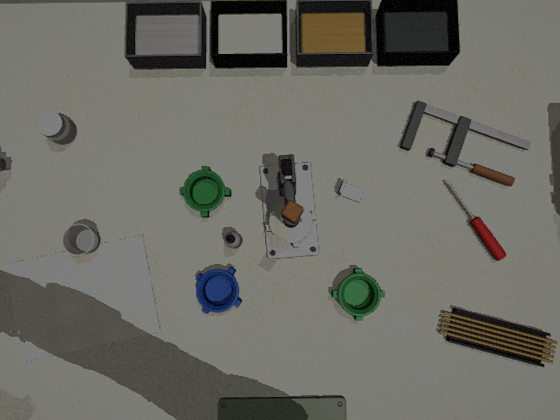

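View pics/c_side0.png

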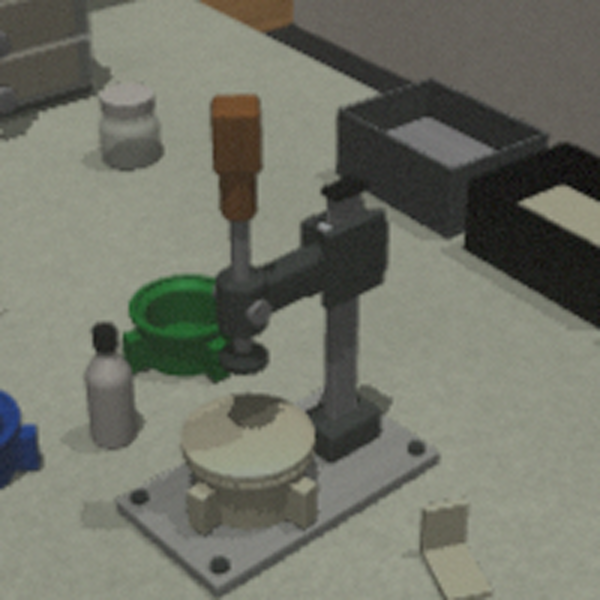

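View pics/c_top0.png

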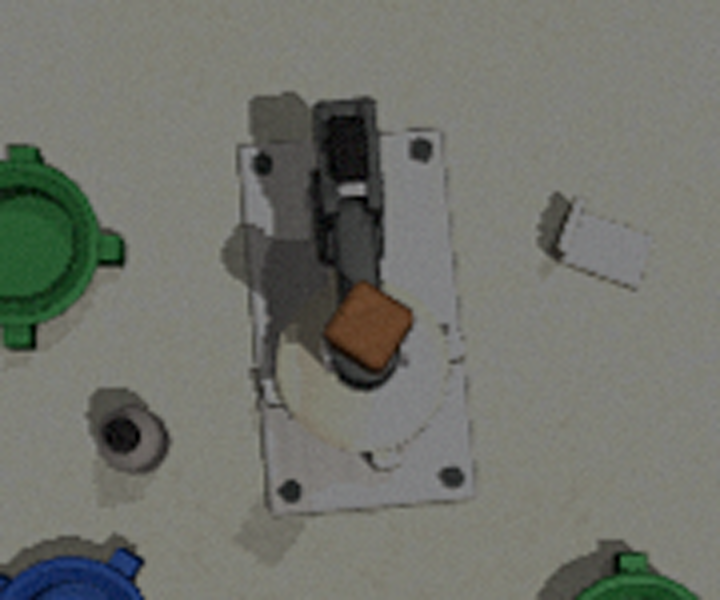

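Run:
```python
from h import *
def seg(c,zmin=0.2):
    p=cv2.imread(f'pics/{c}0.png');d=np.load(f'd_{c}.npy')
    h=cv2.cvtColor(p,cv2.COLOR_BGR2HSV)
    i=robot.camera_info(c)
    m=((h[...,0]<18)&(h[...,1]>100)&(h[...,2]>50)&(d>0))
    v,u=np.nonzero(m);P=np.array([world(c,(a,b),d[b,a],info=i) for a,b in zip(u,v)])
    k=(P[:,2]>zmin)&(np.abs(P[:,0]-.484)<.05)&(np.abs(P[:,1]+.022)<.05)
    return P[k],np.c_[u,v][k]
P,uv=seg('top');zt=np.percentile(P[:,2],[5,50,95]);print(len(P),zt)
k=abs(P[:,2]-np.median(P[:,2]))<.006
i=robot.camera_info('top')
W=np.array([world('top',q,z=np.median(P[:,2]),info=i)[:2] for q in uv[k]])
print('top centre',W.mean(0),cv2.minAreaRect((W*1000).astype(np.float32)))
P,uv=seg('side',.18);print('side',len(P),P.min(0),P.max(0),P.mean(0),np.percentile(P[:,2],[2,50,98]))
# plate + bar direction
for c in('top',):
    d=np.load(f'd_{c}.npy')
    for n,uv in dict(bl=(201,254)).items(): pass
    H=[(265.5,170),(305,167.5),(272.5,252.5),(313,249)]
    print([np.round(world('top',q,z=.012)[:2],4) for q in H])
    # cover top
    p=[]
    for r in range(200,260):
        for q in range(255,330):
            w=world(c,(q,r),d[r,q],info=i)
            if .058<w[2]<.072:p.append(w)
    p=np.array(p);print('cover',len(p),p.mean(0),np.median(p[:,2]),cv2.minEnclosingCircle((p[:,:2]*1000).astype(np.float32)))
```

```text
294 [0.29416841 0.29723242 0.29920054]
top centre [ 0.4899551  -0.02268044] ((489.93115234375, -22.855342864990234), (27.23808479309082, 26.43134880065918), 55.53053283691406)
side 518 [ 0.4718448  -0.04046796  0.22967759] [ 0.5018665  -0.00975688  0.30095154] [ 0.48409218 -0.02995034  0.27351188] [0.23189461 0.27726504 0.30019796]
[array([0.6068, 0.0284]), array([ 0.6112, -0.0565]), array([0.43 , 0.015]), array([ 0.4364, -0.0706])]
cover 973 [ 0.48495086 -0.02120651  0.06380264] 0.06371546021498875 ((492.42919921875, -22.191852569580078), 43.76044845581055)
```

Run:
```python
from h import *
from scipy.spatial.transform import Rotation as R
s=robot.get_obs();M=R.from_quat(s['eef_rot']).as_matrix();print(M.round(3), np.degrees(np.arctan2(M[1,2],M[0,2])), s['tool_pos'])
```

```text
[[ 0.925 -0.     0.381]
 [-0.381 -0.     0.925]
 [ 0.    -1.    -0.   ]] 67.60706502011573 [0.21903766 0.53161392 0.23128279]
```

>>> {"name": "carry_out", "arguments": {"dr": [[0,0,0],[0,0,0.12],[0,0,0.24],[0,0,0.36],[0,0,0.48],[0,0,0.6],[0,0,0.72],[0,0,0.84]], "offset": [[0,0,60],[24,-50,100],[48,-98,119],[72,-147,119],[96,-197,119],[120,-246,119],[144,-295,119],[168,-344,119]], "jaw": [85,85,85,85,85,85,85,85]}}

```text
t: 1.7
tool_pos: [0.3876, 0.1859, 0.3504]
eef_rot: [0.689, 0.159, -0.159, -0.689]
force: [-0.0, 0.1, -0.4]
gripper_width: 0.0852
```

>>> {"name": "carry_out", "arguments": {"dr": [[0,0,0.1],[0,0,0.2],[0,0,0.3],[0,0,0.4],[0,0,0.52],[0,0,0.52],[0,0,0.52],[0,0,0.52]], "offset": [[20,-42,0],[41,-84,0],[62,-127,0],[82,-169,0],[103,-211,0],[103,-211,0],[103,-211,0],[103,-211,0]], "jaw": [85,85,85,85,85,85,85,85]}}

```text
t: 2.7
tool_pos: [0.4898, -0.0224, 0.3505]
eef_rot: [0.626, 0.33, -0.33, -0.625]
force: [-0.3, -0.8, -0.2]
gripper_width: 0.0855
```

Run:
```python
from h import *
from scipy.spatial.transform import Rotation as R
s=robot.get_obs();M=R.from_quat(s['eef_rot']).as_matrix();print(M.round(3), np.degrees(np.arctan2(M[1,2],M[0,2])), s['tool_pos'],s['qpos'].round(3))
for c in('side','top'):
    p,d=robot.snapshot(c);cv2.imwrite(f'pics/{c}1.png',p)
    q=proj(c,s['tool_pos']).astype(int);q=np.clip(q,100,320);print(q)
    cv2.imwrite(f'pics/{c}1c.png',cv2.resize(p[q[1]-100:q[1]+100,q[0]-100:q[0]+100],None,fx=3,fy=3))
```

```text
[[ 0.565  0.    -0.825]
 [ 0.825  0.     0.565]
 [ 0.    -1.    -0.   ]] 145.58551038662952 [ 0.48980356 -0.02241519  0.35049619] [ 0.165  0.459 -0.312  1.552  0.149  1.154  2.363]
[277 124]
[292 207]
```

View pics/side1c.png

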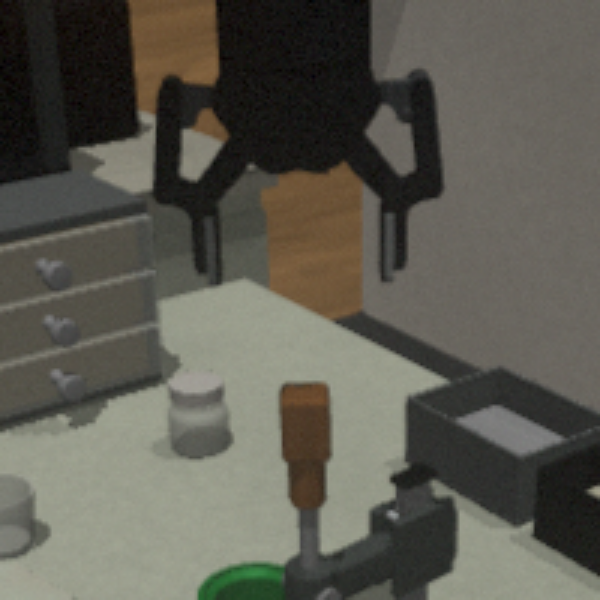

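>>> {"name": "carry_out", "arguments": {"dr": [[0,0,0],[0,0,0],[0,0,0],[0,0,0],[0,0,0],[0,0,0],[0,0,0],[0,0,0]], "offset": [[0,0,-40],[0,0,-80],[0,0,-91],[0,0,-91],[0,0,-91],[0,0,-91],[0,0,-91],[0,0,-91]], "jaw": [85,85,85,60,40,20,20,20]}}

```text
t: 3.8
tool_pos: [0.4902, -0.0233, 0.2596]
eef_rot: [0.626, 0.33, -0.329, -0.626]
force: [0.3, -0.2, 2.7]
gripper_width: 0.0277
```

Run:
```python
from h import *
s=robot.get_obs();print(s['tool_pos'],s['force'],s['torque'],s['gripper_width'])
for c in('side','top'):
    p,d=robot.snapshot(c);cv2.imwrite(f'pics/{c}2.png',p)
    cv2.imwrite(f'pics/{c}2c.png',cv2.resize(p[100:300,190:390],None,fx=3,fy=3))
```

```text
[ 0.49022929 -0.02333856  0.25958118] [ 0.30258057 -0.16065579  2.70990592] [ 0.08647276 -0.21066016 -0.01452323] 0.027738459759514333
```

View pics/side2c.png

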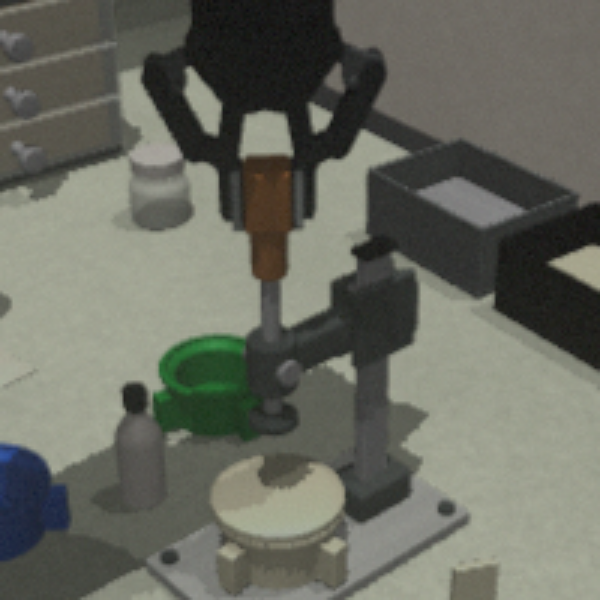

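Head gripped squarely (crop ~(270,195)), foot well above the cover. Slide down.

>>> {"name": "carry_out", "arguments": {"dr": [[0,0,0],[0,0,0],[0,0,0],[0,0,0],[0,0,0],[0,0,0],[0,0,0],[0,0,0]], "offset": [[0,0,-5],[0,0,-12],[0,0,-19],[0,0,-26],[0,0,-33],[0,0,-40],[0,0,-46],[0,0,-46]], "jaw": [20,20,20,20,20,20,20,20]}}

```text
t: 4.9
tool_pos: [0.49, -0.0234, 0.2129]
eef_rot: [-0.626, -0.329, 0.329, 0.626]
force: [2.5, -0.8, 0.3]
gripper_width: 0.0275
```

Run:
```python
from h import *
s=robot.get_obs();print(s['tool_pos'],s['force'],s['torque'],s['gripper_width'])
for c in('side',):
    p,d=robot.snapshot(c);cv2.imwrite(f'pics/{c}3.png',p)
    cv2.imwrite(f'pics/{c}3c.png',cv2.resize(p[150:310,200:360],None,fx=4,fy=4)[:600])
```

```text
[ 0.49004514 -0.02336102  0.21291292] [ 2.47528614 -0.76566798  0.26493613] [ 0.05900474 -0.81423639 -0.01513133] 0.0274978952278932
```

View pics/side3c.png

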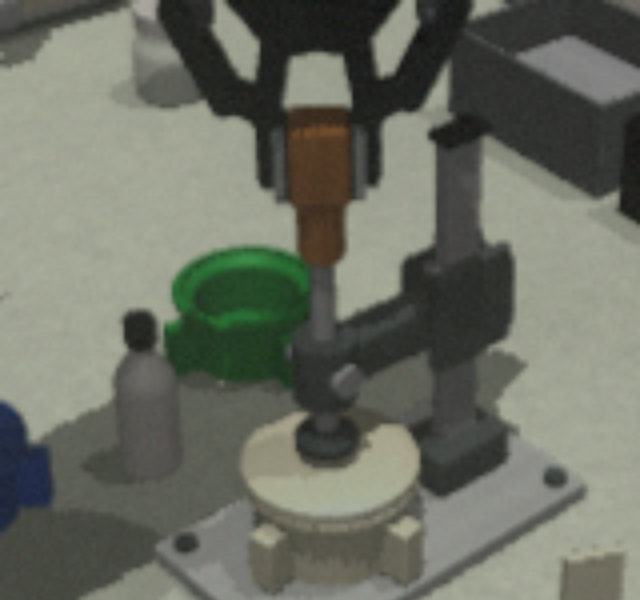

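>>> {"name": "carry_out", "arguments": {"dr": [[0,0,0],[0,0,0],[0,0,0]], "offset": [[0,0,-1.5],[0,0,-3],[0,0,-4]], "jaw": [20,20,20]}}

```text
t: 5.32
tool_pos: [0.49, -0.0234, 0.2093]
eef_rot: [0.626, 0.329, -0.329, -0.626]
force: [2.6, 0.5, 3.2]
gripper_width: 0.027
```

>>> {"name": "carry_out", "arguments": {"dr": [[0,0,0],[0,0,0]], "offset": [[0,0,-0.5],[0,0,-1]], "jaw": [20,20]}}

```text
t: 5.58
tool_pos: [0.4901, -0.0234, 0.2083]
eef_rot: [0.626, 0.329, -0.329, -0.626]
force: [2.6, 0.6, 2.6]
gripper_width: 0.0272
```

>>> {"name": "carry_out", "arguments": {"dr": [[0,0,0],[0,0,0]], "offset": [[0,0,-0.5],[0,0,-1]], "jaw": [20,20]}}

```text
t: 5.82
tool_pos: [0.4901, -0.0234, 0.2073]
eef_rot: [0.626, 0.329, -0.329, -0.626]
force: [2.7, 0.4, 0.9]
gripper_width: 0.0274
```

>>> {"name": "carry_out", "arguments": {"dr": [[0,0,0],[0,0,0]], "offset": [[0,0,-0.5],[0,0,-1]], "jaw": [20,20]}}

```text
t: 6.08
tool_pos: [0.4903, -0.0233, 0.2069]
eef_rot: [0.626, 0.33, -0.329, -0.625]
force: [-0.6, 1.3, 24.5]
gripper_width: 0.0272
```

>>> {"name": "carry_out", "arguments": {"dr": [[0,0,0],[0,0,0]], "offset": [[0,0,-0.5],[0,0,-1]], "jaw": [20,20]}}

```text
t: 6.32
tool_pos: [0.4905, -0.0231, 0.2067]
eef_rot: [0.626, 0.33, -0.329, -0.625]
force: [-3.9, 1.3, 43.9]
gripper_width: 0.0275
```

Contact at TCP z≈0.207; relax the press.

>>> {"name": "carry_out", "arguments": {"dr": [[0,0,0],[0,0,0]], "offset": [[0,0,1.0],[0,0,1.7]], "jaw": [20,20]}}

```text
t: 6.58
tool_pos: [0.49, -0.0234, 0.2072]
eef_rot: [0.626, 0.329, -0.329, -0.626]
force: [2.8, 0.9, 1.6]
gripper_width: 0.0271
```

Run:
```python
from h import *
s=robot.get_obs();print(s['tool_pos'],s['force'],s['torque'],s['qpos'])
for c in('side',):
    p,d=robot.snapshot(c);cv2.imwrite(f'pics/{c}4.png',p)
    cv2.imwrite(f'pics/{c}4c.png',cv2.resize(p[150:300,200:360],None,fx=4,fy=4)[:600])
```

```text
[ 0.49002999 -0.02335979  0.20721384] [2.84822873 0.85431688 1.56233954] [ 0.09047818 -0.71459533  0.04608914] [ 0.13608871  0.6252324  -0.2679971   1.81537697  0.23433741  0.73149432
  2.28115933]
```

View pics/side4c.png

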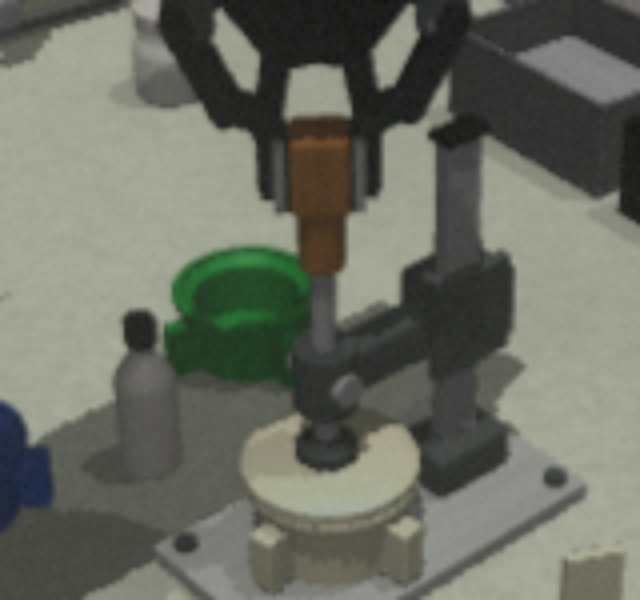

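>>> {"name": "carry_out", "arguments": {"dr": [[0,0,-0.12],[0,0,-0.26],[0,0,-0.4],[0,0,-0.54],[0,0,-0.68],[0,0,-0.82],[0,0,-0.96],[0,0,-1.1]], "offset": [[0,0,0],[0,0,0],[0,0,0],[0,0,0],[0,0,0],[0,0,0],[0,0,0],[0,0,0]], "jaw": [20,20,20,20,20,20,20,20]}}

```text
t: 7.62
tool_pos: [0.4899, -0.0227, 0.2071]
eef_rot: [-0.705, 0.048, -0.048, 0.706]
force: [1.0, 4.5, 6.7]
gripper_width: 0.0276
```

```bash
cat > st.py <<'E'
import sys
from h import *
from scipy.spatial.transform import Rotation as R
n=sys.argv[1]
s=robot.get_obs();M=R.from_quat(s['eef_rot']).as_matrix();print('yaw',np.arctan2(M[1,2],M[0,2]),'ax',M[:,1].round(3));print(s['tool_pos'],s['force'],s['torque'],s['qpos'],s['gripper_width'])
p,d=robot.snapshot('side');cv2.imwrite(f'pics/side{n}.png',p)
cv2.imwrite(f'pics/side{n}c.png',cv2.resize(p[150:300,200:360],None,fx=4,fy=4)[:600])
E
python3 st.py 5
```

```text
yaw 1.4357708108162837 ax [-0.     0.001 -1.   ]
[ 0.48989605 -0.02274413  0.20705856] [0.95225068 4.52951359 6.72434494] [ 1.38810635 -0.04758527  0.10133717] [-0.05907487  0.62070333  0.07124369  1.82156388 -0.06545845  0.70184008
  1.48471203] 0.02763128450938234
```

View pics/side5c.png

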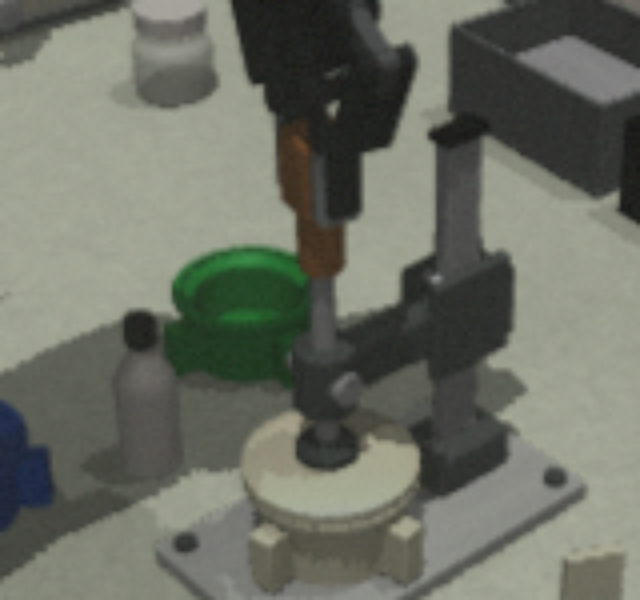

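>>> {"name": "carry_out", "arguments": {"dr": [[0,0,-0.14],[0,0,-0.28],[0,0,-0.42],[0,0,-0.56],[0,0,-0.7],[0,0,-0.84],[0,0,-0.98],[0,0,-1.12]], "offset": [[0,0,0],[0,0,0],[0,0,0],[0,0,0],[0,0,0],[0,0,0],[0,0,0],[0,0,0]], "jaw": [20,20,20,20,20,20,20,20]}}

```text
t: 8.68
tool_pos: [0.4903, -0.0225, 0.2071]
eef_rot: [-0.572, 0.415, -0.415, 0.573]
force: [2.7, 5.7, 6.4]
gripper_width: 0.0274
```

```bash
python3 st.py 6
```

```text
yaw 0.31590852779843215 ax [ 0.     0.001 -1.   ]
[ 0.49025695 -0.02245472  0.20710064] [2.68283268 5.70355006 6.43968156] [ 1.93583056 -0.91404914  0.12245873] [-0.25083702  0.65674908  0.41776211  1.82691776 -0.37966125  0.73717184
  0.6903106 ] 0.027412386808733098
```

View pics/side6c.png

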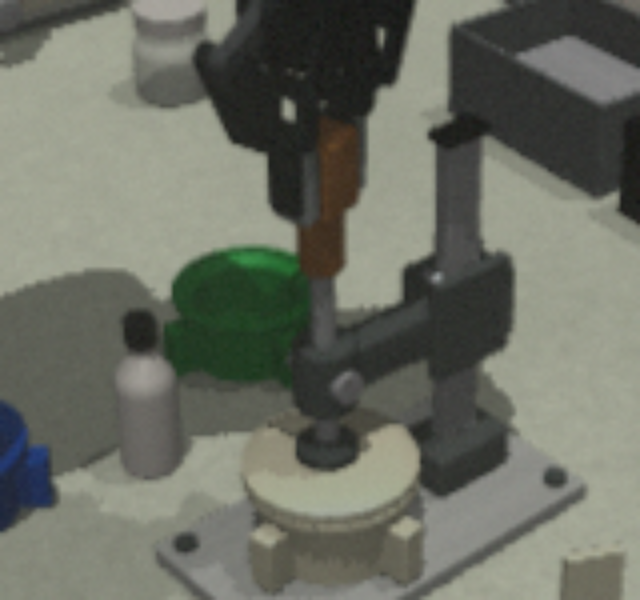

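>>> {"name": "carry_out", "arguments": {"dr": [[0,0,-0.14],[0,0,-0.28],[0,0,-0.42],[0,0,-0.56],[0,0,-0.7],[0,0,-0.84],[0,0,-0.98],[0,0,-1.12]], "offset": [[0,0,0],[0,0,0],[0,0,0],[0,0,0],[0,0,0],[0,0,0],[0,0,0],[0,0,0]], "jaw": [20,20,20,20,20,20,20,20]}}

```text
t: 9.72
tool_pos: [0.4904, -0.0227, 0.207]
eef_rot: [-0.264, 0.656, -0.655, 0.265]
force: [4.2, 2.9, 4.2]
gripper_width: 0.027
```

```bash
python3 st.py 7
```

```text
yaw -0.8041566245692943 ax [ 0.001  0.001 -1.   ]
[ 0.49035104 -0.02267499  0.20702319] [4.22285125 2.93273798 4.22713069] [ 1.25275849 -1.07271845  0.1166136 ] [-0.4160307   0.73935092  0.7619462   1.83167426 -0.67089237  0.84823074
 -0.12288087] 0.02703550348877204
```

View pics/side7c.png

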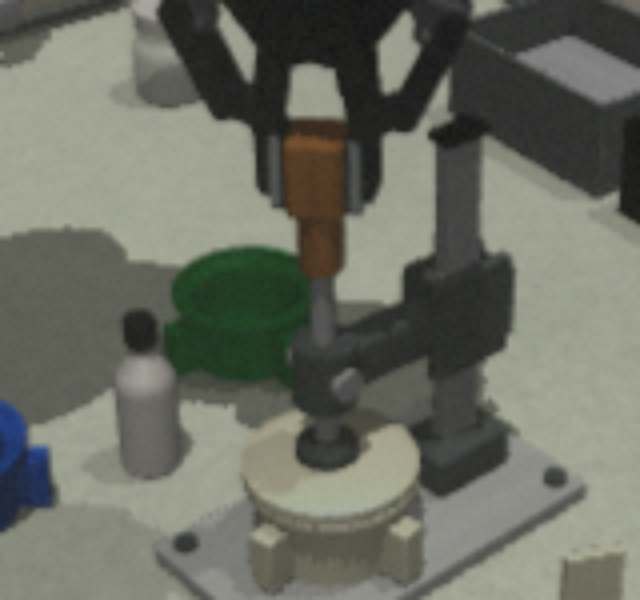

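>>> {"name": "carry_out", "arguments": {"dr": [[0,0,-0.14],[0,0,-0.28],[0,0,-0.42],[0,0,-0.56],[0,0,-0.7],[0,0,-0.84],[0,0,-0.98],[0,0,-1.1]], "offset": [[0,0,0],[0,0,0],[0,0,0],[0,0,0],[0,0,0],[0,0,0],[0,0,0],[0,0,0]], "jaw": [20,20,20,20,20,20,20,20]}}

```text
t: 10.78
tool_pos: [0.4906, -0.0227, 0.207]
eef_rot: [0.118, 0.698, -0.697, -0.117]
force: [6.7, 3.2, 2.8]
gripper_width: 0.0271
```

```bash
python3 st.py 8
```

```text
yaw -1.9039229526298964 ax [ 0.001  0.001 -1.   ]
[ 0.49056868 -0.0226567   0.20702627] [6.6958769  3.1925933  2.76026636] [ 1.31769251 -1.63908516  0.13980934] [-0.52760815  0.86301457  1.07685058  1.83464142 -0.89950548  1.02752883
 -0.97608465] 0.02710151475998228
```

View pics/side8c.png

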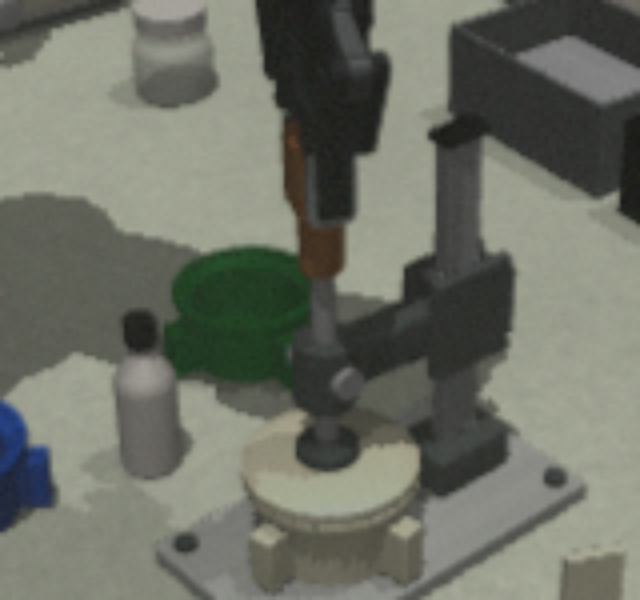

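>>> {"name": "carry_out", "arguments": {"dr": [[0,0,-0.14],[0,0,-0.28],[0,0,-0.4],[0,0,-0.4]], "offset": [[0,0,0],[0,0,0],[0,0,0],[0,0,0]], "jaw": [20,20,20,20]}}

```text
t: 11.32
tool_pos: [0.4906, -0.0228, 0.207]
eef_rot: [0.253, 0.661, -0.66, -0.252]
force: [6.4, 4.1, 4.0]
gripper_width: 0.0272
```

>>> {"name": "carry_out", "arguments": {"dr": [[0,0,0],[0,0,0],[0,0,0],[0,0,0],[0,0,0]], "offset": [[0,0,0],[0,0,0],[0,0,0],[0,0,0],[0,0,0]], "jaw": [30,40,60,85,85]}}

```text
t: 11.95
tool_pos: [0.49, -0.0234, 0.207]
eef_rot: [0.252, 0.661, -0.661, -0.252]
force: [-0.1, -0.5, 0.0]
gripper_width: 0.0852
```

```bash
python3 st.py 9
```

```text
yaw -2.300077275128191 ax [-0.  0. -1.]
[ 0.48997024 -0.02339229  0.206962  ] [-0.08244359 -0.4543403   0.00792026] [-0.00500173  0.00733728  0.02641393] [-0.55206128  0.91361459  1.17932052  1.83609769 -0.96191541  1.10224218
 -1.30076431] 0.0852465806320717
```

View pics/side9c.png

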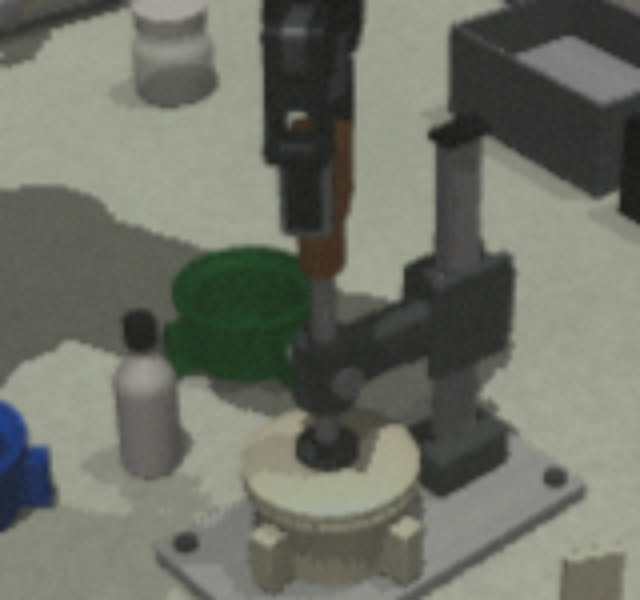

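Released cleanly with zero force. Retract straight up, then away.

>>> {"name": "carry_out", "arguments": {"dr": [[0,0,0],[0,0,0],[0,0,0],[0,0,0],[0,0,0],[0,0,0],[0,0,0],[0,0,0]], "offset": [[0,0,20],[0,0,50],[0,0,80],[0,0,110],[0,40,120],[0,90,120],[0,140,120],[0,140,120]], "jaw": [85,85,85,85,85,85,85,85]}}

```text
t: 13.0
tool_pos: [0.4898, 0.1198, 0.3264]
eef_rot: [-0.25, -0.661, 0.661, 0.251]
force: [0.1, -0.3, -0.2]
gripper_width: 0.0848
```

```bash
python3 st.py 10
python3 - <<'E'
from h import *
a=cv2.imread('pics/side4.png')[150:300,200:360];b=cv2.imread('pics/side10.png')[150:300,200:360]
cv2.imwrite('pics/cmp.png',cv2.resize(np.hstack([a,b]),None,fx=2.5,fy=2.5,interpolation=2))
p,d=robot.snapshot('top');cv2.imwrite('pics/top10.png',p);i=robot.camera_info('top')
h=cv2.cvtColor(p,cv2.COLOR_BGR2HSV);m=((h[...,0]<18)&(h[...,1]>100)&(h[...,2]>50)&(d>0))
v,u=np.nonzero(m);P=np.array([world('top',(x,y),d[y,x],info=i) for x,y in zip(u,v)])
k=(P[:,2]>.2)&(abs(P[:,0]-.49)<.05)&(abs(P[:,1]+.02)<.05);z=np.median(P[k,2])
W=np.array([world('top',q,z=z,info=i)[:2] for q in np.c_[u,v][k]]);print('head',z,cv2.minAreaRect((W*1000).astype(np.float32)))
q=[]
for r in range(190,260):
    for c in range(255,330):
        w=world('top',(c,r),d[r,c],info=i)
        if .058<w[2]<.072:q.append(w)
q=np.array(q);print('cover',np.median(q[:,2]),cv2.minEnclosingCircle((q[:,:2]*1000).astype(np.float32)))
# arm slope along the clamp x axis
o=np.array([.4905,-.0228]);ax=np.array([np.cos(.078),np.sin(.078)])
for s in range(30,66,6):
    w=np.r_[o+ax*s/1000,.125];c,r=np.round(proj('top',w)).astype(int);print(s,world('top',(c,r),d[r,c],info=i).round(4))
E
```

```text
yaw -2.294895469233709 ax [-0.001 -0.    -1.   ]
[0.4897698  0.11980163 0.32636332] [ 0.10317316 -0.32611225 -0.24616536] [-0.07224562 -0.00657083 -0.00646637] [-0.872187    0.82587612  1.36170746  1.58083369 -0.81545582  1.41143971
 -1.73184863] 0.08479195786241635
head 0.2433013034721001 ((490.2218322753906, -22.773895263671875), (27.8024845123291, 26.747098922729492), 48.865657806396484)
cover 0.06398988563722263 ((492.43902587890625, -22.262474060058594), 43.76994705200195)
30 [ 0.5067 -0.0189  0.2431]
36 [ 0.5252 -0.0201  0.1293]
42 [ 0.5312 -0.0202  0.1268]
48 [ 0.5389 -0.0184  0.1275]
54 [ 0.5448 -0.0184  0.1265]
60 [ 0.5504 -0.0185  0.1271]
```

View pics/cmp.png

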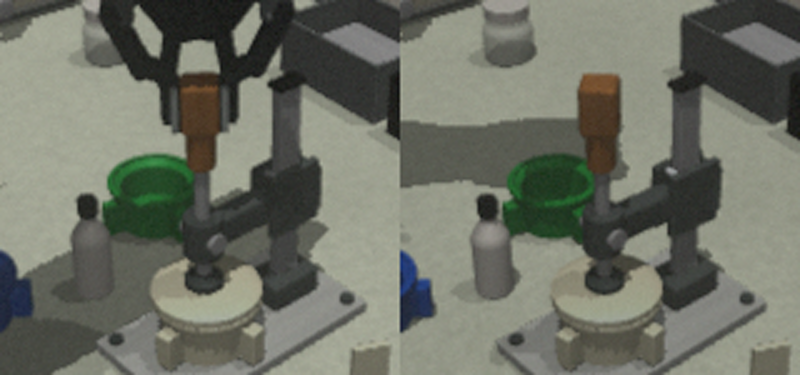

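```bash
python3 -c "
from station import robot
print(robot.job_done())"
```

```text
the job is handed in; nothing more can be done
None
```

The clamp is tightened on the cover and the job is handed in, at about 13 s of the 64 s allowed. No verdict was reported.

**What I did:**
- I gripped the wooden head and slid the jaw down about 52 mm until the foot met the cover. The upward force rose to about 44 N for a moment at contact (applied through the fingers). I eased it back to about 2 N.
- I turned the handle about 4.84 rad clockwise in one grip, then let go and moved the arm clear.

**Last checks:**
- **Cover:** its centre is within 0.1 mm and its height within 0.3 mm of where they were at the start. In the side picture the housing and cover look square and unmoved.
- **Handle:** the head's measured angle (48.9°) agrees with the commanded turn (48.2°), so it neither slipped nor ran back. Its top is at 0.243 m, matching the height expected with the foot resting on the cover.
- **Jaw:** the side pictures show the screw end raised and the jaw unmoved on the bar, so it appears tilted and bound.
- **Not confirmed:** the clamping force was not measured directly. I also tried to read the tilt from the depth image, but it was too noisy to give a figure.

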